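# Hold the interlock reset key switch turned

## Task

Reset the bench's safety interlock: using the spatula and not your fingers, pry the blue dust cover of the grey switch box up and over until it leans well back past upright, then lay the spatula down on its rest or the bench. Take the red-headed key from the wooden stand, push it fully home into the keyway past its sticky pins (wiggle it if it sticks), turn it clockwise a quarter turn to the stop and finish while still holding it there, pressed home, against the return spring. Do not displace the two vials or the blue-lidded pot.

Things in the scene. Friction and masses are not known exactly. Their poses are not given: they have to be found in the camera images.
- spatula_mid (a point): centre of a loose steel spatula with a black grip, lying level in a grey rest, this point 34 mm above the bench. It acts as a straight bar 190 x 10 x 8 mm (along its x, y, z), 28 g, so each end is 95 mm from here along its x; both ends are thin flat blades, square at -x, rounded at +x (which points away from the robot). Grip it across its 10 mm width at the middle.
- tool_rest: the fixed grey rest under the spatula, along its x; origin on the bench below its middle. Base plate 120 x 34 x 5 mm; two posts at x = -50 and +50 mm, each 10 mm thick with a 14 mm wide groove along x whose floor is 30 mm and whose prongs are 38 mm above the bench.
- spatula: the spatula; origin at its underside, 2 mm along its +x from spatula_mid
- switch_box: grey switch box fixed to the bench; origin on the bench below the lock axis, x to its back, y to its left. It spans x -55 to +60 mm, y -50 to +50 mm. Its top is 75 mm high from x = -20 mm back; the sill in front of that is 53 mm high, so the front 14 mm of the closed cover overhang the sill over a 23 mm high gap.
- keyway (a point): centre of the keyway mouth on the lock's vertical axis, 75 mm above the bench; axes as the box. Switch off, the slot is 18.4 mm long along y, 8.4 mm wide along x, 30 mm deep, chamfered 2 mm; it turns with the core. Two sprung sticky pins stand 2 mm into it from the long sides, 10 and 18 mm down; they may stop the key at 10 N; 15 to 20 N or a 1 mm wiggle along x gets past.
- core (a joint): angle of the lock core: 0 off, grows clockwise seen from above to its stop at 1.571. A spring returns it (about 0.13 N m at the stop). The key has about 0.16 rad of play in the slot, so turn the key on until the core meets its stop.
- cover (a joint): angle of the dust cover: 0 closed over the keyway, 1.571 upright, 2.3 leaning back at its stop. Stiff hinge (0.04 N m friction): it stays where it is left. Leaning well back is 1.8 or more.
- cover_hinge (a point): middle of the hinge line of the blue cover plate (68 mm long from hinge to lip, 50 mm wide, 4 mm thick), 34 mm behind the lock axis and 78 mm above the bench; axes as the box, the hinge line is y
- cover_lip (a point): middle of the cover's free edge, half-way through its thickness. Closed, it is 34 mm in front of the lock axis and 78 mm above the bench, with the underside at 76 mm.
- key_grip (a point): centre of the red head of the loose key (50 g): 12 mm thick (its x), 30 mm wide (its y), 28 mm high. The key stands upright, blade down, in a wooden stand 56 x 56 mm and 40 mm high; this point is then 66 mm above the bench. Fully home in the lock it is 26 mm above the keyway mouth.
- key_shoulder (a point): centre of the key's shoulder, 26 mm below key_grip, which rests on the stand or, fully home, on the lock face. Above it a neck 10 x 27 x 12 mm; below it the blade, 6 mm thick (x), 16 mm wide (y), 27 mm long with a round nose, the same either way round.
- key: the key; origin at key_shoulder
- electrode_stand: fixed furniture, not to be used: probe stand with a slanting arm, about 260 mm high, standing behind a stirrer plate with a beaker (about 100 mm high), on the way between the key stand and the switch box; origin on the bench in its middle, its arm and probes reach about 130 mm from there toward the robot. Carry things round it on the robot's side or well above it.
- vial_green: bystander: glass vial with green contents, 45 mm across, 79 mm high; origin at the centre of its underside.
- vial_pink: bystander: glass vial with pink contents, 45 mm across, 79 mm high; origin at the centre of its underside.
- blue_pot: bystander: white sample pot with a blue lid, 49 mm across, 59 mm high; origin at the centre of its underside.

How it is judged (in metres and radians):
On the way, in this order (a step that is already met when the one before it is completed fails the run):
1. the spatula pries the cover up (contact force between spatula and cover above 0.1 N and value of joint cover above 0.15 rad), for 0.05 s.
2. the cover leans back past upright (value of joint cover above 1.75 rad), for 0.2 s.
3. the spatula is laid down (contact force between the fingers and spatula below 0.05 N and height (world z) of spatula_mid between -0.01 and 0.06 m), for 0.2 s.
4. the key is pushed home with the switch still off (horizontal distance between key_shoulder and keyway below 0.004 m and z of key_shoulder in the frame of keyway below 0.005 m and angle between key_shoulder's own z axis and vertical below 0.15 rad and value of joint core below 0.4 rad), for 0.1 s.
At the end, for the whole second after the job is handed in: Core turned over 1.25 rad (stop 1.571) with the fingers still holding the key; its shoulder within 5 mm of the lock face and 4 mm of the lock axis, tilted under 0.15 rad; cover beyond 1.7 rad; spatula released, its centre under 60 mm above the bench (all of step 3 and value of joint core above 1.25 rad and value of joint cover above 1.7 rad and contact force between the fingers and key above 1 N and horizontal distance between key_shoulder and keyway below 0.004 m and z of key_shoulder in the frame of keyway below 0.005 m and angle between key_shoulder's own z axis and vertical below 0.15 rad); the arm keeps its last pose, push and grip.
It fails at once if the fingers or arm push the cover before it is open (contact force between any of the fingers, the arm and cover above 0.5 N and value of joint cover below 1.7 rad).
It fails at once if the green vial is displaced by more than 3 cm (distance of vial_green from where it was at the start of the episode above 0.03 m).
It fails at once if the pink vial is displaced by more than 3 cm (distance of vial_pink from where it was at the start of the episode above 0.03 m).
It fails at once if the blue-lidded pot is displaced by more than 3 cm (distance of blue_pot from where it was at the start of the episode above 0.03 m).
It also fails if it takes over 72 s, if anything falls off the work surface, if the arm or the gripper's body presses on something with over 40 N, if the wrist force passes 120 N, or if a joint passes its speed limit or range.

## Robot

A 6-joint arm with a two-finger parallel gripper is mounted at the origin on a cart in front of the work surface, level with it; the furniture and walls round the work are solid. World frame = base frame: x ahead of the robot, y to its left, z up, the work surface at z = 0. Lengths are in mm, angles in rad, forces in N, time in s.
With the tool pointing down it reaches from about 150 to 775 mm from the base axis. Payload 6.1 kg.
Tool frame: the origin (TCP) lies at the very end of the fingers, on their centre line; the grasp point (between the pads) lies 19 mm behind it (bot.pinch_z is the distance from the TCP to the grasp point, in mm); x points along the fingers, y is the direction in which the jaws open and shut, and the axes are right-handed (so a half turn about x gives the same grasp; the last joint's range is limited). The gripper opens to 85 mm and grips with 20 to 120 N. Pads are 22 mm wide; open, the fingers measure 114 mm over their backs; the gripper's body (76 mm by 85 mm) begins 54 mm behind the grasp point. The pads swing forward as they close: fully open they stand 13 mm farther back than shut.
Start: joints at [1.155, 0.126, -0.04, 1.405, 0, 1.571], TCP at [212.051, 480.253, 231.295] pointing down, gripper open.
Joint ranges: [-2.72, 2.72], [-0.95, 1.95], [-1.27, 1.35], [-1.78, 2.02], [-1.46, 1.47], [-3.14, 3.14]. Speed limits (rad/s): [2.39, 2.39, 3.01, 3.14, 3.14, 3.14].

## Interface

Orientations are given as a rotation vector (axis times angle).
In Python, from bench import bot gives the robot as it stands. The module is installed in compiled form; this text tells all that it offers.
- The arm moves only by the tool move_arm, never from a script. Its argument "steps" is a list of rows, each a list of 5 numbers: the closure, from -1 (fully open) to 1 (shut), then the shift along the tool's x, y, z in mm, then the turn about the tool's x in degrees. A call has 1 to 12 rows; each row shifts and turns the commanded pose from where the row before left it, along the tool's axes as they then stand; what a row does not reach is not made up. A row lasts 1/10 s, in which the tool goes at most 50 mm and 8.59 degrees, less where a joint would pass 70% of its speed; a pose out of reach is approached as far as the arm can. A call is refused whole if a number of a shift passes 50 or a number of a turn 8.59, either way. A call with a gripper value outside its range is refused whole. The fingers move at their own pace and stop on an object; "grip_force" is the grip in N (left out, the last holds). Time passes only in rows, so rows that do not move let the fingers close. It gives the time, the measured TCP pose, the force and the opening at its end, in the units of the state.
- bot.state(): the state, without advancing time (a new reading comes with each control period).
- bot.camera(name): name is "side" or "top"; returns the picture (480x640x3 uint8, red, green, blue); there is no depth.
- bot.calibration(name): a dict with "camera_matrix" (3x3 intrinsics, pixels), "rvec" (rotation vector, rad) and "tvec" (3), from world to camera coordinates, as OpenCV has them. Camera axes: x right, y down, z forward; pixel columns grow to the right and rows downward; lengths in mm; the calibration is good to about 2 mm. A picture is of the moment at which its call begins. calibration takes no time and is no camera call.
- bot.hand_in(): hands the job in, once; it reports no verdict.
The state is a dict: "t": time; "q": joint angles; "qd": joint speeds; "joint_torque": joint torques, N m; "ee_pos": TCP position; "orientation": TCP orientation; "force": force on the tool from outside, world axes, zero at the start; "wrist_torque": the same for the moment, N m; "grip_width": finger opening in mm.
Only numpy, scipy, OpenCV 4.12 (cv2) and the standard library are available. Lean on these libraries where they do the work, as an engineer would, in place of code of your own. Each camera call takes 0.05 s, during which the arm holds its last target. There are 200 camera calls.

## Working session

There is one attempt and no reset: what is moved stays moved. The work goes in short steps, Python scripts to look and compute and a tool call to move; the robot and the scene stay as the last step left them, time stands still between calls to the robot, and variables do not carry over. Pictures are saved under pics/ and viewed, about 8 in all and at most 12, crops included, and the job is handed in when it is done.

Besides the shell and the picture viewer there is one more tool, called after "Request:" as a command line: name --pt "numbers of a row" for each row, then --argument value for the rest. move_arm: Moves the arm, as the interface text tells. Its arguments: {"type":"object","properties":{"steps":{"type":"array","items":{"type":"array","items":{"type":"number"}}},"grip_force":{"type":"number"}},"required":["steps"]}

```bash
ls; mkdir -p pics; cat > h.py <<'E'
import numpy as np, cv2
from bench import bot
def cal(n):
    c=bot.calibration(n); K=np.array(c["camera_matrix"],float); R=cv2.Rodrigues(np.array(c["rvec"],float))[0]; t=np.array(c["tvec"],float).ravel()
    return K,R,t
def ray(n,u,v):
    K,R,t=cal(n); d=R.T@np.linalg.solve(K,[u,v,1.]); return -R.T@t,d
def onz(n,u,v,z):
    o,d=ray(n,u,v); return o+d*(z-o[2])/d[2]
def proj(n,p):
    K,R,t=cal(n); q=K@(R@np.array(p,float)+t); return q[:2]/q[2]
def tri(a,b):
    (o1,d1),(o2,d2)=ray("top",*a),ray("side",*b)
    s=np.linalg.lstsq(np.c_[d1,-d2],o2-o1,rcond=None)[0]
    p,q=o1+s[0]*d1,o2+s[1]*d2
    return (p+q)/2,np.linalg.norm(p-q)
def snap(n,f):
    im=bot.camera(n); cv2.imwrite(f"pics/{f}.png",cv2.cvtColor(im,cv2.COLOR_RGB2BGR)); return im
E
python3 - <<'E'
from h import *
for n in("top","side"):
    snap(n,n+"0"); K,R,t=cal(n); print(n,K.round(1).tolist(),(-R.T@t).round(0),R.round(2).tolist())
print(bot.state(),bot.pinch_z)
E
```

```text
pics
top [[507.6, 0.0, 322.2], [0.0, 507.6, 229.6], [0.0, 0.0, 1.0]] [ 384. -128. 1416.] [[0.02, -1.0, 0.01], [-0.99, -0.02, -0.12], [0.12, -0.01, -0.99]]
side [[548.8, 0.0, 322.5], [0.0, 548.8, 231.4], [0.0, 0.0, 1.0]] [-137. -158. 1188.] [[0.05, -1.0, -0.0], [-0.86, -0.04, -0.51], [0.51, 0.03, -0.86]]
{'t': 0.1, 'q': array([ 1.15497777e+00,  1.26375537e-01, -4.04900652e-02,  1.40542602e+00,
       -1.93386490e-05,  1.57081175e+00]), 'qd': array([ 0.00047473, -0.00165967,  0.00350371,  0.00159267, -0.00126332,
        0.00094845]), 'joint_torque': array([ 6.68641660e-04, -4.36907816e+01,  3.53604770e+01,  1.37922820e-02,
        9.06517835e-05, -5.16920011e-06]), 'ee_pos': array([211.92439357, 479.92348156, 230.58481056]), 'orientation': array([ 0.32502283,  1.54636584, -0.32734108]), 'force': array([-0.71636757, -0.91864756,  0.45304947]), 'wrist_torque': array([-0.03365426, -0.02175492,  0.03174439]), 'grip_width': 85.24849400083038} 18.700000000000003
```

View pics/top0.png

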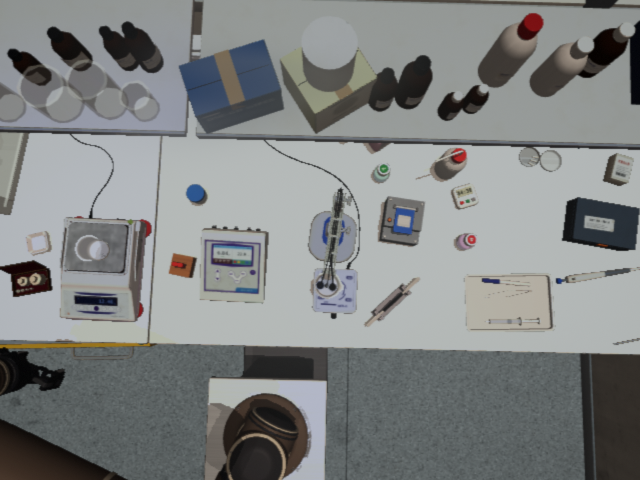

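View pics/side0.png

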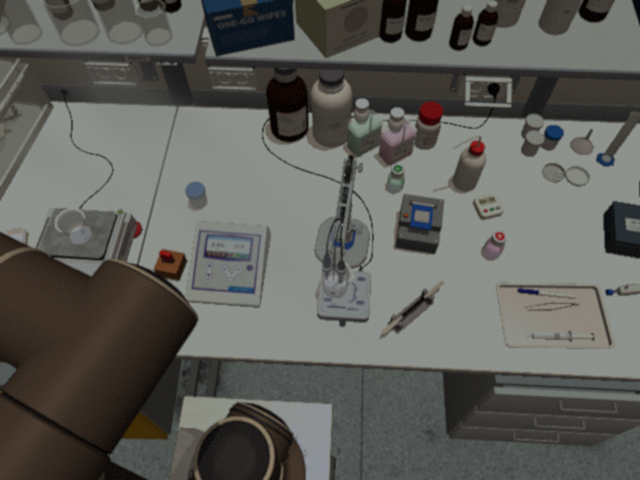

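The top view shows the switch box at (402,220), the spatula at (392,301) and the key at (181,264). The vials are at (382,172) and (466,241), and the pot is at (196,194). I'll zoom in for accurate measurements.

```bash
python3 - <<'E'
from h import *
t=cv2.imread("pics/top0.png"); s=cv2.imread("pics/side0.png")
def c(im,x,y,w,h): return cv2.resize(im[y:y+h,x:x+w],(400,300),interpolation=cv2.INTER_CUBIC)
m=np.vstack([np.hstack([c(t,362,185,80,60),c(t,352,267,80,60)]),np.hstack([c(s,380,190,80,60),c(s,372,277,80,60)])])
cv2.imwrite("pics/m1.png",m)
def blob(im,lo,hi,box):
    x,y,w,h=box; hsv=cv2.cvtColor(im[y:y+h,x:x+w],cv2.COLOR_BGR2HSV); k=cv2.inRange(hsv,lo,hi)
    c=max(cv2.findContours(k,0,2)[0],key=cv2.contourArea); r=cv2.minAreaRect(c); return np.array(r[0])+[x,y],r[1],r[2],cv2.contourArea(c),(cv2.boxPoints(r)+[x,y]).round(1).tolist()
for n,im,b in(("top",t,(165,245,35,35)),("side",s,(150,240,40,40))):
    for nm,lo,hi in(("red",(0,170,120),(6,255,255)),("wood",(7,120,60),(18,255,255))):
        try: print(n,nm,blob(im,lo,hi,b))
        except Exception as e: print(n,nm,e)
for n,im,b in(("top",t,(380,195,50,55)),("side",s,(395,190,55,65))):
    print(n,"cover",blob(im,(100,120,90),(125,255,255),b))
print(t[255:275:3,168:200:3].tolist()[3])
E
```

```text
top red (array([176.91891861, 263.98648643]), (10.357135772705078, 3.6167776584625244), 9.462322235107422, 28.0, [[171.5, 264.9], [172.1, 261.4], [182.3, 263.1], [181.7, 266.6]])
top wood (array([181.11764908, 264.97058868]), (20.608394622802734, 20.066070556640625), 12.52880859375, 297.5, [[168.9, 272.5], [173.2, 252.9], [193.4, 257.4], [189.0, 277.0]])
side red (array([164.5, 252.5]), (3.0, 9.0), 90.0, 18.5, [[160.0, 251.0], [169.0, 251.0], [169.0, 254.0], [160.0, 254.0]])
side wood (array([168.78846169, 261.55769348]), (25.298980712890625, 21.1805419921875), 11.309932708740234, 296.5, [[154.3, 269.5], [158.5, 248.7], [183.3, 253.7], [179.1, 274.4]])
top cover (array([403.20000076, 220.59999847]), (18.667619705200195, 23.7587890625), 8.130102157592773, 397.0, [[392.3, 231.0], [395.6, 207.5], [414.1, 210.2], [410.8, 233.7]])
side cover (array([421.48265839, 216.11271667]), (20.603748321533203, 21.516094207763672), 8.746162414550781, 397.0, [[409.7, 225.2], [412.9, 203.9], [433.3, 207.0], [430.0, 228.3]])
[[183, 185, 180], [64, 82, 148], [33, 36, 173], [35, 38, 172], [36, 40, 173], [25, 28, 71], [40, 62, 99], [49, 80, 135], [30, 38, 55], [114, 118, 120], [182, 184, 179]]
```

View pics/m1.png

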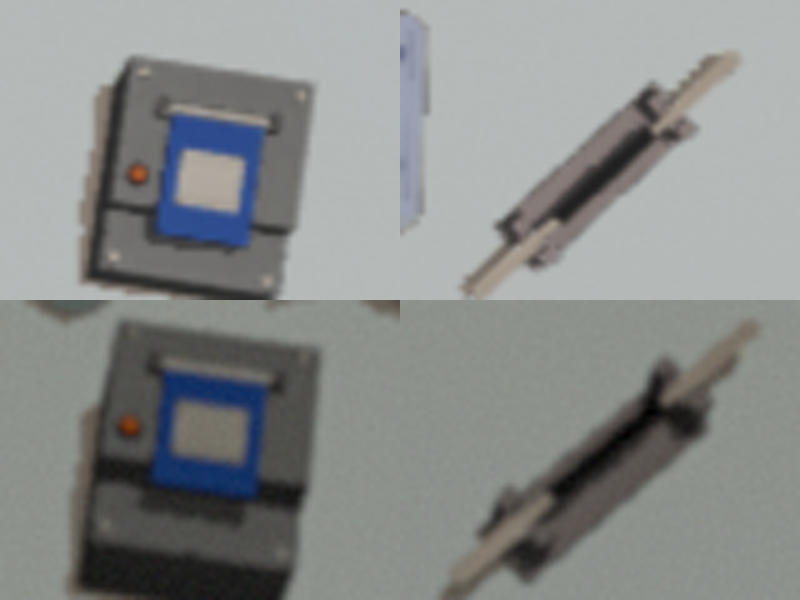

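```bash
python3 - <<'E'
from h import *
t=cv2.imread("pics/top0.png"); s=cv2.imread("pics/side0.png")
def c(im,x,y,w,h): return cv2.resize(im[y:y+h,x:x+w],(400,300),interpolation=cv2.INTER_CUBIC)
m=np.vstack([np.hstack([c(t,161,247,40,30),c(t,352,272,80,60)]),np.hstack([c(s,149,242,40,30),c(s,372,280,80,60)])])
cv2.imwrite("pics/m2.png",m)
# box fit
f=lambda p,o:(np.array(p,float)+.5)/5-.5+o
P={"top":[f(p,[362,185]) for p in[(132,57),(315,85),(292,232),(107,208)]],"side":[f(p,[380,190]) for p in[(122,22),(320,50),(300,200),(100,165)]]}
B=np.array([(60,50),(60,-50),(-20,-50),(-20,50)],float)
for n in P:
    W=np.array([onz(n,*p,75)[:2] for p in P[n]]); 
    bc,wc=B.mean(0),W.mean(0); H=(B-bc).T@(W-wc); a=np.arctan2(H[0,1]-H[1,0],H[0,0]+H[1,1]); R=np.array([[np.cos(a),-np.sin(a)],[np.sin(a),np.cos(a)]])
    o=wc-R@bc; print(n,"box",o.round(1),np.degrees(a).round(2),(W-(B@R.T+o)).round(1).tolist())
for n,c in(("top",(403.2,220.6)),("side",(421.5,216.1))): print(n,"cover ctr",onz(n,*c,80)) 
print(tri((403.2,220.6),(421.5,216.1)))
E
```

```text
top box [ 580.5 -355. ] -7.64 [[0.7, -1.3], [1.1, -0.8], [0.5, 1.2], [-2.2, 0.9]]
side box [ 578.3 -353.4] -8.34 [[1.6, -2.2], [4.4, 0.3], [-3.1, 3.3], [-2.9, -1.4]]
top cover ctr [ 580.72599114 -354.98024329   80.        ]
side cover ctr [ 580.75700459 -354.44532791   80.        ]
(array([ 580.70667593, -354.69298363,   80.11498277]), np.float64(0.5279847067551701))
```

View pics/m2.png

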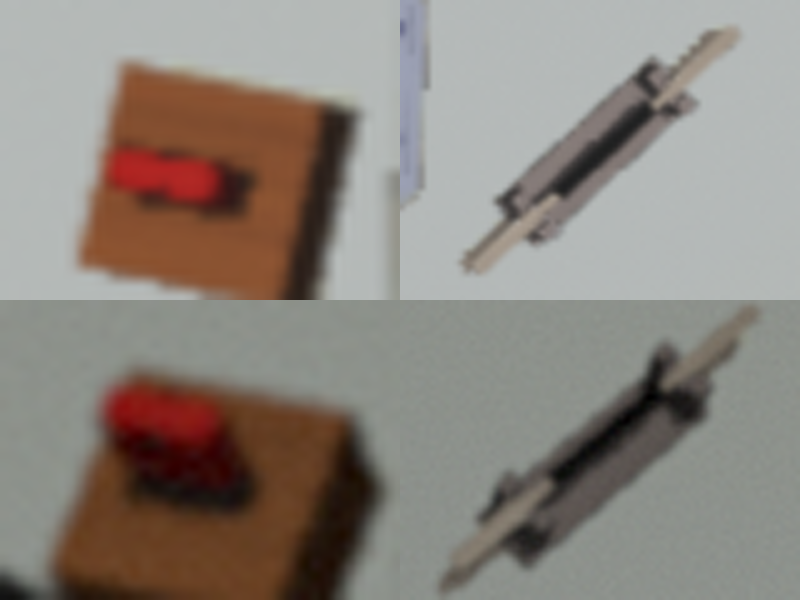

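```bash
python3 - <<'E'
from h import *
f=lambda p,o,k:(np.array(p,float)+.5)/k-.5+o
T=lambda n,p,o,k,z:onz(n,*f(p,o,k),z)[:2]
for n,o,a,b in(("top",[352,272],(335,33),(70,266)),("side",[372,280],(355,12),(50,283))):
    A,C=T(n,a,o,5,34),T(n,b,o,5,34); d=A-C; print(n,"spat",A.round(1),C.round(1),((A+C)/2).round(1),np.linalg.norm(d).round(1),np.degrees(np.arctan2(d[1],d[0])).round(2))
for n,o,c in(("top",[161,247],(165,177)),("side",[149,242],(163,108))): print(n,"key top",T(n,c,o,10,80))
print("tri key",tri(f((165,177),[161,247],10),f((163,108),[149,242],10)))
for p in[(122,65),(325,105),(80,265)]: print("stand",T("top",p,[161,247],10,40))
for p in[(140,72),(345,110),(55,265)]: print("stand s",T("side",p,[149,242],10,40))
# red orientation: PCA of red pixels, rectified on z=80
for n,x0,y0 in(("top",165,250),("side",150,240)):
    im=cv2.imread(f"pics/{n}0.png")[y0:y0+35,x0:x0+40].astype(float)
    w=np.clip(im[...,2]-2*np.maximum(im[...,1],im[...,0])-20,0,60); v,u=np.nonzero(w>5); ww=w[v,u]
    q=np.array([onz(n,a+x0,b+y0,80)[:2] for a,b in zip(u,v)]); m=np.average(q,axis=0,weights=ww); C=np.cov(q.T,aweights=ww); e,V=np.linalg.eigh(C); a=V[:,1]
    print(n,"red",m,np.sqrt(12*e),np.degrees(np.arctan2(a[0],-a[1])),a)
for nm,z,top in(("green",79,(382,172)),("pink",79,(467,240)),("pot",59,(196,194))): print(nm,onz("top",*top,z)[:2])
print("elec",onz("top",333,240,20)[:2],onz("top",338,190,250)[:2],onz("top",328,295,150)[:2],onz("top",335,290,100)[:2],onz("top",333,316,50)[:2])
E
```

```text
top spat [ 430.4 -405. ] [ 302.7 -262.3] [ 366.6 -333.7] 191.5 -48.17
side spat [ 431.1 -404.4] [ 291.9 -262.7] [ 361.5 -333.5] 198.6 -45.49
top key top [451.17970946 238.4666863 ]
side key top [450.85598963 239.17589515]
tri key (array([451.15065091, 238.98621754,  79.46661202]), np.float64(0.7297104384688178))
stand [483.1988115  262.78510261]
stand [473.6148921 207.4342863]
stand [429.0300296 270.9029288]
stand s [481.52679745 260.98475987]
stand s [473.80157467 210.03676197]
stand s [429.16795015 270.40092538]
top red [451.68578085 238.77382898] [ 9.68758614 27.94402643] 171.26647455497104 [0.15183919 0.98840521]
side red [446.35031502 237.08207799] [14.31504048 27.34441506] 155.41652962928987 [0.41601846 0.90935617]
green [ 711.90416636 -297.64089954]
pink [ 532.81124523 -524.97271168]
pot [643.41670919 203.9729634 ]
elec [ 530.81692499 -170.87695135] [ 624.33807301 -173.28037574] [ 380.10620439 -157.16632542] [ 393.12240817 -176.06928112] [ 324.81739082 -173.86034943]
```

```bash
cat >> h.py <<'E'
def go(x,y,z,yaw=None):
    "tool-frame shift to put grasp point at x,y,z; turn about tool x so jaw axis y is at yaw (deg, mod 180)"
    s=bot.state(); R=cv2.Rodrigues(np.array(s["orientation"]))[0]; p=np.array(s["ee_pos"])
    jy=np.degrees(np.arctan2(R[1,1],R[0,1]))
    pos=p-R[:,0]*bot.pinch_z; d=np.array([x,y,z])-pos
    trn=None if yaw is None else -((yaw-jy+90)%180-90)
    sh=R.T@d
    if trn is not None:
        R2=R@cv2.Rodrigues(np.array([np.radians(trn),0,0]))[0]; sh2=R2.T@d
    print("t",round(s["t"],2),"pinch",pos.round(1),"jaw",round(jy,1),"xdir",R[:,0].round(3),"q6",round(s["q"][5],2),"F",np.round(s["force"],1),"w",round(s["grip_width"],1))
    print("turn",trn,"shift now",sh.round(1),"after turn",None if trn is None else sh2.round(1))
E
python3 - <<'E'
from h import *
go(200,150,250); go(200,-150,250);go(366.3,-333.6,120,42)
E
```

```text
t 0.1 pinch [211.9 479.9 249.3] jaw 66.2 xdir [-0.001 -0.001 -1.   ] q6 1.57 F [-0.7 -0.9  0.5] w 85.2
turn None shift now [-3.000e-01 -3.067e+02  1.224e+02] after turn None
t 0.1 pinch [211.9 479.9 249.3] jaw 66.2 xdir [-0.001 -0.001 -1.   ] q6 1.57 F [-0.7 -0.9  0.5] w 85.2
turn None shift now [ 2.000e-01 -5.811e+02  2.436e+02] after turn None
t 0.1 pinch [211.9 479.9 249.3] jaw 66.2 xdir [-0.001 -0.001 -1.   ] q6 1.57 F [-0.7 -0.9  0.5] w 85.2
turn 24.17446798780651 shift now [ 130.3 -681.7  469.8] after turn [ 130.3 -429.5  707.8]
```

Request:
move_arm --pt "-1 0 -38 15 0" --pt "-1 0 -38 15 0" --pt "-1 0 -38 15 0" --pt "-1 0 -38 15 0" --pt "-1 0 -38 15 0" --pt "-1 0 -38 15 0" --pt "-1 0 -38 15 0" --pt "-1 0 -38 15 0" --pt "-1 0 -27 12 0" --pt "-1 0 -27 12 0" --pt "-1 0 -27 12 0" --pt "-1 0 -27 12 0" --grip_force 80

```text
t: 1.3
ee_pos: [198.7, 34.5, 231.2]
orientation: [0.325, 1.546, -0.325]
force: [1.1, -0.5, 0.1]
grip_width: 85.4
```

Request:
move_arm --pt "-1 0 -27 12 0" --pt "-1 0 -27 12 0" --pt "-1 0 -27 12 0" --pt "-1 0 -27 12 0" --pt "-1 0 -27 12 0" --pt "-1 0 -27 12 0" --pt "-1 0 0 0 8" --pt "-1 0 0 0 8" --pt "-1 0 0 0 8"

```text
t: 2.2
ee_pos: [199.3, -142.0, 230.9]
orientation: [0.658, 1.47, -0.658]
force: [-0.1, 0.4, 0.3]
grip_width: 85.2
```

```bash
python3 -c "
from h import *
go(366.3,-333.6,120,42)"
```

```text
t 2.2 pinch [ 199.4 -142.   249.6] jaw 41.7 xdir [-0.001  0.001 -1.   ] q6 0.22 F [-0.1  0.4  0.3] w 85.2
turn -0.25826870484468145 shift now [129.4  -3.  254.2] after turn [129.4  -4.1 254.2]
```

Request:
move_arm --pt "-1 0 -0.4 36.3 0" --pt "-1 0 -0.4 36.3 0" --pt "-1 0 -0.4 36.3 0" --pt "-1 0 -0.4 36.3 0" --pt "-1 0 -0.4 36.3 0" --pt "-1 20 -0.4 36.3 0" --pt "-1 30 -0.4 36.3 0" --pt "-1 40 0 0 0" --pt "-1 40 0 0 0" --pt "-1 0 0 0 0" --pt "-1 0 0 0 0"

```text
t: 3.3
ee_pos: [367.8, -331.5, 101.5]
orientation: [0.653, 1.472, -0.652]
force: [0.3, -0.2, 0.6]
grip_width: 85.4
```

```bash
python3 -c "
from h import *
go(366.3,-333.6,34,42)
t=snap('top','t1');s=snap('side','s1')
c=lambda im,x,y:cv2.resize(im[y:y+75,x:x+100],(400,300),interpolation=cv2.INTER_CUBIC)
cv2.imwrite('pics/m3.png',np.hstack([c(t,342,262),c(s,362,265)])[...,::-1])"
```

```text
t 3.3 pinch [ 367.9 -331.6  120.2] jaw 42.2 xdir [-0.001  0.001 -1.   ] q6 0.1 F [ 0.3 -0.2  0.6] w 85.4
turn 0.17812046613111931 shift now [86.2 -2.5  0.6] after turn [86.2 -2.5  0.6]
```

View pics/m3.png

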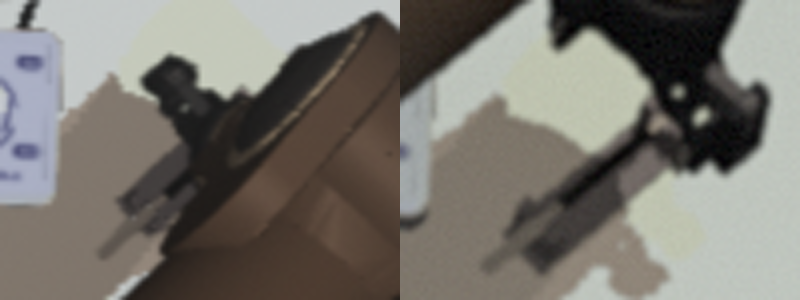

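The gripper is over the spatula and lined up across it. The near blade is at top (100,250) and side (490,265) in the crop. I'll go down and grip.

Request:
move_arm --pt "-1 30 -2.5 0.6 0" --pt "-1 30 0 0 0" --pt "-1 26 0 0 0" --pt "-1 0 0 0 0" --pt "0.5 0 0 0 0" --pt "1 0 0 0 0" --pt "1 0 0 0 0" --pt "1 0 0 0 0" --pt "1 0 0 0 0" --pt "1 0 0 0 0" --pt "1 0 0 0 0"

```text
t: 4.5
ee_pos: [367.1, -334.4, 16.0]
orientation: [0.652, 1.47, -0.652]
force: [-0.7, 0.6, 5.9]
grip_width: 7.8
```

```bash
python3 -c "
from h import *
go(366.3,-333.6,34,42)"
```

```text
t 4.5 pinch [ 367.1 -334.3   34.7] jaw 42.2 xdir [ 0.001 -0.001 -1.   ] q6 0.1 F [-0.7  0.6  5.9] w 7.8
turn 0.1840968667894458 shift now [ 0.7 -0.1 -1.1] after turn [ 0.7 -0.1 -1.1]
```

Request:
move_arm --pt "1 -15 0 0 0" --pt "1 -20 0 0 0" --pt "1 -15 0 0 0" --pt "1 0 0 0 -8" --pt "1 0 0 0 -8" --pt "1 0 0 0 -8" --pt "1 0 0 0 -8" --pt "1 0 0 0 -8" --pt "1 0 0 0 0" --pt "1 0 0 0 0"

```text
t: 5.5
ee_pos: [366.8, -334.0, 65.2]
orientation: [0.11, 1.568, -0.11]
force: [0.1, -0.6, -0.9]
grip_width: 8.1
```

```bash
python3 - <<'E'
from h import *
a=np.radians(-7.9); 
p=np.array([580.5,-354.8])+np.array([np.cos(a),np.sin(a)])*-150
go(*p,84.5,82.1)
t=snap('top','t2');s=snap('side','s2')
c=lambda im,x,y:cv2.resize(im[y:y+75,x:x+100],(400,300),interpolation=cv2.INTER_CUBIC)
cv2.imwrite('pics/m4.png',np.hstack([c(t,345,225),c(s,365,240)])[...,::-1])
E
```

```text
t 5.5 pinch [ 366.8 -334.    83.9] jaw 82.0 xdir [-0.  0. -1.] q6 -0.6 F [ 0.1 -0.6 -0.9] w 8.1
turn -0.1112850804567671 shift now [-0.6  8.9 64.5] after turn [-0.6  8.8 64.5]
```

View pics/m4.png

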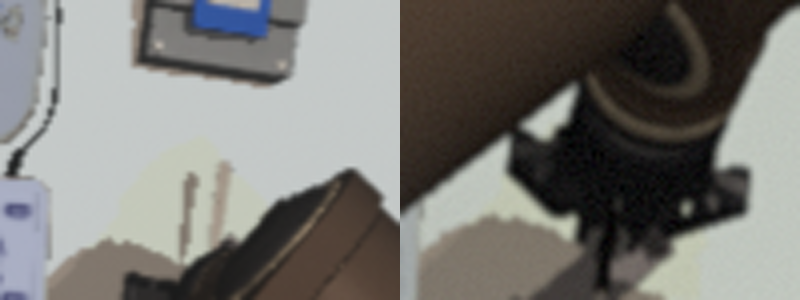

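```bash
python3 - <<'E'
from h import *
for l in(95,40,60):
    P=np.array([366.8+l*.9905,-334-l*.1374,84]); print(l,((proj('top',P)+.5-[345,225])*4-.5).round(1))
im=cv2.imread("pics/t2.png"); print(im[275,385:408].tolist())
# shadow direction from box: 
E
```

```text
95 [222.9 163.5]
40 [211.1 246.7]
60 [215.4 216.3]
[[185, 200, 195], [186, 200, 196], [186, 200, 195], [186, 201, 196], [184, 198, 194], [165, 178, 177], [117, 127, 135], [113, 123, 132], [142, 154, 156], [182, 196, 192], [186, 200, 195], [184, 199, 194], [179, 194, 191], [157, 172, 174], [131, 144, 155], [137, 151, 163], [158, 172, 177], [183, 197, 193], [185, 200, 195], [185, 200, 195], [186, 200, 195], [186, 200, 196], [185, 200, 195]]
```

The light streak at (225,165) is the blade and the dark one is its shadow. The predicted tip (223,163) matches, so the spatula is gripped at its centre. I'll go to the pre-insert pose and then in under the lip.

Request:
move_arm --pt "1 0 2.2 16.1 0" --pt "1 0 2.2 16.1 0" --pt "1 0 2.2 16.1 0" --pt "1 0 2.2 16.1 0" --pt "1 10 0 0 0" --pt "1 9 0 0 0" --pt "1 0 0 0 0" --pt "1 0 0 0 0"

```text
t: 6.4
ee_pos: [430.9, -333.7, 45.6]
orientation: [0.108, 1.57, -0.107]
force: [0.5, -0.7, -0.3]
grip_width: 7.7
```

```bash
python3 - <<'E'
from h import *
a=np.radians(-7.9); 
p=np.array([580.5,-354.8])+np.array([np.cos(a),np.sin(a)])*-117.5
go(*p,64.5,82.1)
t=snap('top','t3');s=snap('side','s3')
c=lambda im,x,y:cv2.resize(im[y:y+75,x:x+100],(400,300),interpolation=cv2.INTER_CUBIC)
cv2.imwrite('pics/m5.png',np.hstack([c(t,355,195),c(s,375,200)])[...,::-1])
E
```

```text
t 6.4 pinch [ 430.9 -333.7   64.3] jaw 82.2 xdir [-0.001  0.001 -1.   ] q6 -0.52 F [ 0.5 -0.7 -0.3] w 7.7
turn 0.05402973939706612 shift now [-0.3 -0.3 33.5] after turn [-0.3 -0.3 33.5]
```

View pics/m5.png

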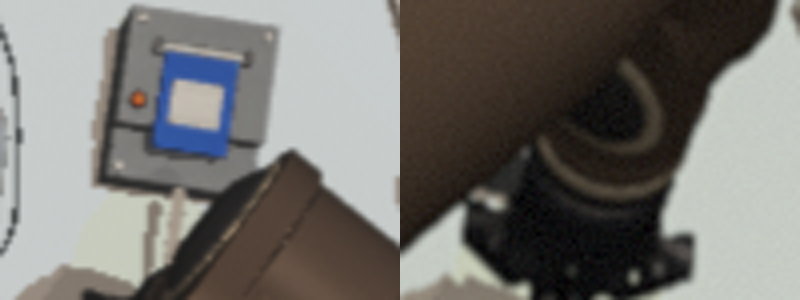

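The blade tip is at (180,190), at the sill's front edge and in line with the cover. Inserting.

Request:
move_arm --pt "1 0 0 8 0" --pt "1 0 0 8 0" --pt "1 0 0 8 0" --pt "1 0 0 6 0" --pt "1 0 0 2 0" --pt "1 0 0 0 0" --pt "1 0 0 0 0"

```text
t: 7.2
ee_pos: [463.4, -338.4, 46.1]
orientation: [0.107, 1.569, -0.107]
force: [0.6, -1.2, 0.2]
grip_width: 8.1
```

```bash
cat >> h.py <<'E'
BO=np.array([580.5,-354.8]); BA=np.radians(-7.9)
def bx():
    s=bot.state(); R=cv2.Rodrigues(np.array(s["orientation"]))[0]; p=np.array(s["ee_pos"])-R[:,0]*bot.pinch_z
    d=p[:2]-BO; c,n=np.cos(BA),np.sin(BA); print("t",round(s["t"],2),"box",np.round([c*d[0]+n*d[1],-n*d[0]+c*d[1],p[2]],1),"F",np.round(s["force"],2),"w",s["grip_width"])
E
python3 - <<'E'
from h import *
bx()
# path in (tip x, z): offset 6 below the cover plane, radius r
prev=(-23.,64.5)
for th in np.radians(np.r_[5,15,25,35,45,55,65,75,85,95,105,115,122]):
    r=np.interp(th,[0,.6,2.2],[55,50,44]); off=6
    x=34-r*np.cos(th)+off*np.sin(th)*-1; z=78+r*np.sin(th)-off*np.cos(th)
    print(int(np.degrees(th)+.5),round(x,1),round(z,1),"d",round(prev[1]-z,1),round(x-prev[0],1)); prev=(x,z)
E
```

```text
t 7.2 box [-118.3    0.2   64.8] F [ 0.61 -1.25  0.21] w 8.139117868115711
5 -20.6 76.8 d -12.3 2.4
15 -18.6 85.9 d -9.1 2.0
25 -15.1 94.3 d -8.4 3.5
35 -10.4 101.7 d -7.5 4.7
45 -5.1 108.6 d -6.9 5.3
55 1.2 114.4 d -5.8 6.3
65 8.3 119.0 d -4.6 7.1
75 16.0 122.2 d -3.2 7.7
85 24.0 124.0 d -1.8 8.0
95 32.0 124.4 d -0.4 8.1
105 39.9 123.4 d 1.0 7.9
115 47.5 121.1 d 2.3 7.5
122 52.4 118.7 d 2.4 4.9
```

Request:
move_arm --pt "1 -5 0 0 0" --pt "1 -6 0 0 0" --pt "1 -6 0 0.5 0" --pt "1 -5 0 2 0" --pt "1 -4 0 2 0" --pt "1 -5 0 2 0" --pt "1 -4 0 2 0" --pt "1 0 0 0 0"

```text
t: 8.0
ee_pos: [472.7, -339.9, 82.0]
orientation: [0.107, 1.567, -0.107]
force: [0.4, 0.8, -0.4]
grip_width: 7.7
```

```bash
python3 - <<'E'
from h import *
bx()
t=snap('top','t4')
cv2.imwrite('pics/m6.png',cv2.resize(t[185:260,350:450],(400,300),interpolation=cv2.INTER_CUBIC)[...,::-1])
E
```

```text
t 8.0 box [-1.089e+02 -1.000e-01  1.007e+02] F [ 0.38  0.8  -0.38] w 7.703099523672813
```

View pics/m6.png

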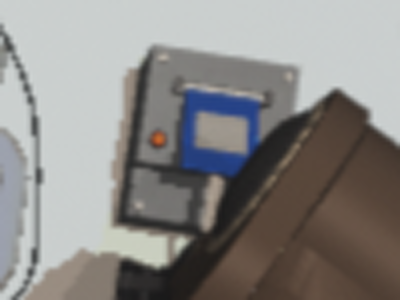

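The cover is lifting: its visible length has gone from about 98 to 78 px, which is roughly 35°. Continuing along the arc.

Request:
move_arm --pt "1 -4 0 4 0" --pt "1 -4 0 5 0" --pt "1 -4 0 5 0" --pt "1 -4 0 6 0" --pt "1 -3 0 6 0" --pt "1 -3 0 7 0" --pt "1 -2 0 8 0" --pt "1 0 0 8 0" --pt "1 0 0 8 0" --pt "1 1 0 8 0" --pt "1 2 0 7 0" --pt "1 2 0 5 0"

```text
t: 9.25
ee_pos: [548.8, -350.1, 99.8]
orientation: [0.107, 1.568, -0.107]
force: [-0.4, 0.2, 0.0]
grip_width: 7.9
```

```bash
python3 - <<'E'
from h import *
bx()
t=snap('top','t5'); s=snap('side','s5')
c=lambda im,x,y:cv2.resize(im[y:y+75,x:x+100],(400,300),interpolation=cv2.INTER_CUBIC)
cv2.imwrite('pics/m7.png',np.hstack([c(t,350,185),c(s,375,170)])[...,::-1])
E
```

```text
t 9.25 box [-32.    0.3 118.5] F [-0.42  0.16  0.03] w 7.93180213290246
```

View pics/m7.png

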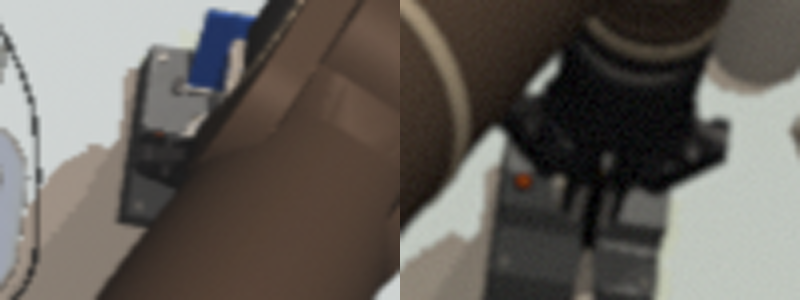

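The cover leans well back: its lip is at (225,10), behind the hinge at (195,90). By geometry the angle is about 2.15 rad. Retracting and returning to the rest.

Request:
move_arm --pt "1 0 0 -20 0" --pt "1 0 0 -40 0" --pt "1 0 0 -40 0" --pt "1 0 0 -40 0" --pt "1 0 0 -40 0" --pt "1 5 0 0 8" --pt "1 5 0 0 8" --pt "1 5 0 0 8" --pt "1 5 0 0 8" --pt "1 5 0 0 8" --pt "1 0 0 0 0"

```text
t: 10.45
ee_pos: [369.5, -325.4, 74.9]
orientation: [0.653, 1.471, -0.652]
force: [-0.0, -0.4, 0.3]
grip_width: 8.0
```

```bash
python3 - <<'E'
from h import *
go(367.1,-334.3,50,42.2)
t=snap('top','t6'); s=snap('side','s6')
c=lambda im,x,y:cv2.resize(im[y:y+75,x:x+100],(400,300),interpolation=cv2.INTER_CUBIC)
cv2.imwrite('pics/m8.png',np.vstack([np.hstack([c(t,350,170),c(s,380,160)]),np.hstack([c(t,342,255),c(s,362,255)])])[...,::-1])
E
```

```text
t 10.45 pinch [ 369.5 -325.4   93.6] jaw 42.1 xdir [-0.  0. -1.] q6 0.11 F [-0.  -0.4  0.3] w 8.0
turn -0.05601324342435987 shift now [43.6 -7.8  5. ] after turn [43.6 -7.8  5. ]
```

View pics/m8.png

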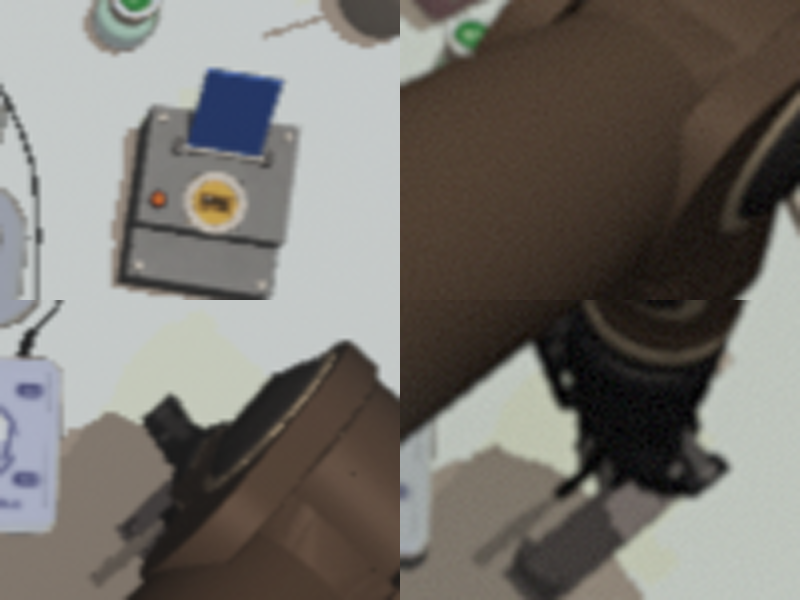

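The cover is fully back and the lock face shows at crop (215,203). I'll lower the spatula into the rest and measure the lock centre.

Request:
move_arm --pt "1 0 -7.8 5 0" --pt "1 20 0 0 0" --pt "1 20 0 0 0" --pt "1 12 0 0 0" --pt "1 6 0 0 0" --pt "1 0 0 0 0" --pt "0 0 0 0 0" --pt "-1 0 0 0 0" --pt "-1 0 0 0 0" --pt "-1 0 0 0 0" --pt "-1 -20 0 0 0" --pt "-1 -40 0 0 0"

```text
t: 11.75
ee_pos: [365.8, -333.0, 75.4]
orientation: [0.654, 1.476, -0.651]
force: [0.4, -0.3, -0.2]
grip_width: 85.3
```

```bash
python3 - <<'E'
from h import *
im=cv2.imread("pics/t6.png"); x0,y0=390,208; c=im[y0:y0+26,x0:x0+28]; hsv=cv2.cvtColor(c,cv2.COLOR_BGR2HSV)
k=cv2.inRange(hsv,(15,90,90),(32,255,255)); cn=max(cv2.findContours(k,0,2)[0],key=cv2.contourArea); (u,v),r=cv2.minEnclosingCircle(cn); e=cv2.fitEllipse(cn); print(u+x0,v+y0,r,e)
print(onz("top",e[0][0]+x0,e[0][1]+y0,75))
w=(c.max(2)<75)&(np.hypot(*(np.indices(c.shape[:2])-np.array([e[0][1],e[0][0]])[:,None,None]))<7)
b,a=np.nonzero(w); q=np.array([onz("top",i+x0,j+y0,75)[:2] for i,j in zip(a,b)]); print(len(q),q.mean(0),np.linalg.eigh(np.cov(q.T)))
go(250,-250,180,0)
t=snap('top','t7'); s=snap('side','s7')
cc=lambda im,x,y:cv2.resize(im[y:y+75,x:x+100],(400,300),interpolation=cv2.INTER_CUBIC)
cv2.imwrite('pics/m9.png',np.vstack([np.hstack([cc(t,350,170),cc(s,380,160)]),np.hstack([cc(t,342,255),cc(s,362,255)])])[...,::-1])
E
```

```text
403.2142858505249 220.2142858505249 5.353908538818359 ((13.17842960357666, 12.17842960357666), (10.139456748962402, 10.210321426391602), 135.0)
[ 582.60078019 -355.76916432   75.        ]
3 [ 583.13450125 -357.96806589] EighResult(eigenvalues=array([1.73472348e-18, 7.17361540e+00]), eigenvectors=array([[-0.99972308, -0.02353232],
       [-0.02353232,  0.99972308]]))
t 11.75 pinch [ 365.8 -333.    94.1] jaw 42.2 xdir [-0.004  0.004 -1.   ] q6 0.1 F [ 0.4 -0.3 -0.2] w 85.3
turn 42.183412182377644 shift now [ -85.1  -30.1 -139.8] after turn [ -85.1 -116.2  -83.4]
```

Request:
move_arm --pt "-1 -40 0 0 0" --pt "-1 -45 0 -10 0" --pt "-1 -40 0 -30 0" --pt "-1 -20 0 -36 0" --pt "-1 0 0 -36 0" --pt "-1 0 0 -36 0" --pt "-1 0 0 -36 8.5" --pt "-1 0 0 0 8.5" --pt "-1 0 0 0 8.5" --pt "-1 0 0 0 8.5" --pt "-1 0 0 0 8.5" --pt "-1 0 0 0 8.5"

```text
t: 13.05
ee_pos: [243.9, -198.2, 222.3]
orientation: [1.326, 1.129, -1.326]
force: [-1.1, -0.1, 0.7]
grip_width: 85.3
```

```bash
python3 - <<'E'
from h import *
go(200,150,250,-9); go(451.2,238.8,150,-9)
def avg(n): return np.mean([bot.camera(n)[...,::-1].astype(float) for _ in range(6)],0).astype(np.uint8)
t,s=avg("top"),avg("side"); cv2.imwrite("pics/t8.png",t); cv2.imwrite("pics/s8.png",s)
E={}
for n,im,(x0,y0,w,h) in(("top",t,(386,204,36,32)),("side",s,(400,200,40,35))):
    c=cv2.resize(im[y0:y0+h,x0:x0+w],None,fx=8,fy=8,interpolation=cv2.INTER_CUBIC); hsv=cv2.cvtColor(c,cv2.COLOR_BGR2HSV)
    k=cv2.inRange(hsv,(15,90,70),(32,255,255)); cn=max(cv2.findContours(k,0,2)[0],key=cv2.contourArea); e=cv2.fitEllipse(cv2.convexHull(cn))
    p=(np.array(e[0])+.5)/8-.5+[x0,y0]; E[n]=p; print(n,p,e[1],onz(n,*p,75))
print(tri(E["top"],E["side"]))
cc=lambda im,x,y,w:cv2.resize(im[y:y+w*3//4,x:x+w],(400,300),interpolation=cv2.INTER_CUBIC)
cv2.imwrite('pics/m9.png',np.vstack([np.hstack([cc(t,370,190,64),cc(s,385,180,64)]),np.hstack([cc(t,342,255,100),cc(s,362,255,100)])]))
E
```

```text
t 13.05 pinch [ 243.9 -198.2  241. ] jaw -9.2 xdir [ 0. -0. -1.] q6 1.05 F [-1.1 -0.1  0.7] w 85.3
turn -0.16568021498693497 shift now [  -9.2  -98.8 -336.7] after turn [  -9.2  -97.8 -337. ]
t 13.05 pinch [ 243.9 -198.2  241. ] jaw -9.2 xdir [ 0. -0. -1.] q6 1.05 F [-1.1 -0.1  0.7] w 85.3
turn -0.16568021498693497 shift now [  90.9  135.  -464.4] after turn [  90.9  136.3 -464. ]
top [403.27850342 220.20255089] (85.36156463623047, 88.53863525390625) [ 582.54193744 -356.0372294    75.        ]
side [420.90450668 216.18911362] (82.42252349853516, 103.4842758178711) [ 583.66750652 -353.89532918   75.        ]
(array([ 582.16112485, -354.53719098,   77.48159969]), np.float64(2.1263332280714797))
```

View pics/m9.png

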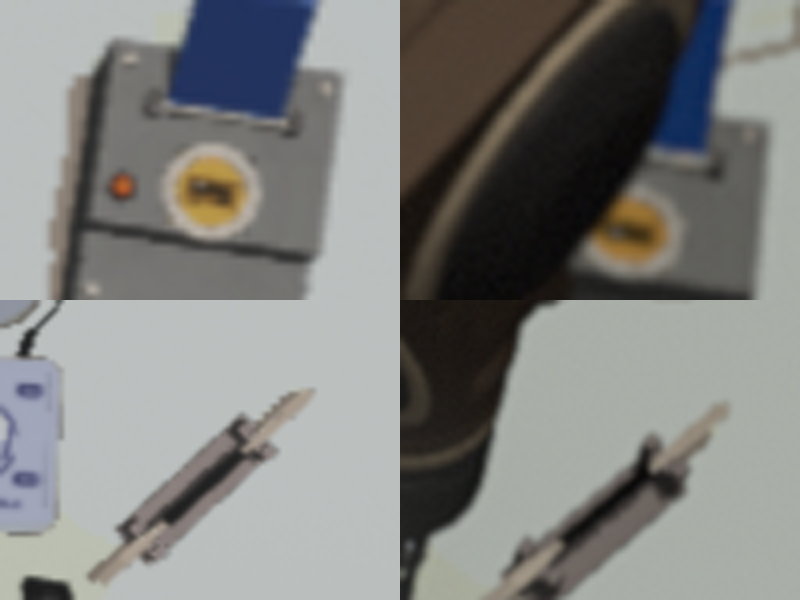

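The spatula lies properly in its rest and the lock face is visible at top crop (212,190). The side view of it is partly hidden by the arm, so I'll re-measure once clear. Going to the key.

Request:
move_arm --pt "-1 0 -8 -28 0" --pt "-1 0 -8 -28 0" --pt "-1 0 -8 -28 0" --pt "-1 0 -8 -28 0" --pt "-1 0 -8 -28 0" --pt "-1 0 -8 -28 0" --pt "-1 0 -8 -28 0" --pt "-1 0 -8 -28 0" --pt "-1 0 -8 -28 0" --pt "-1 0 -8 -28 0" --pt "-1 0 -8 -28 0" --pt "-1 0 -8 -28 0"

```text
t: 14.85
ee_pos: [200.1, 149.8, 222.5]
orientation: [1.322, 1.133, -1.32]
force: [0.4, -0.3, 0.3]
grip_width: 85.1
```

```bash
python3 - <<'E'
from h import *
go(451.2,238.8,150,-9)
def avg(n): return np.mean([bot.camera(n)[...,::-1].astype(float) for _ in range(8)],0).astype(np.uint8)
t,s=avg("top"),avg("side"); cv2.imwrite("pics/t9.png",t); cv2.imwrite("pics/s9.png",s)
E={}
for n,im,(x0,y0,w,h) in(("top",t,(386,204,36,32)),("side",s,(400,200,45,35))):
    c=cv2.resize(im[y0:y0+h,x0:x0+w],None,fx=8,fy=8,interpolation=cv2.INTER_CUBIC); hsv=cv2.cvtColor(c,cv2.COLOR_BGR2HSV)
    k=cv2.inRange(hsv,(15,90,70),(32,255,255)); cn=max(cv2.findContours(k,0,2)[0],key=cv2.contourArea); e=cv2.fitEllipse(cv2.convexHull(cn))
    p=(np.array(e[0])+.5)/8-.5+[x0,y0]; E[n]=p; print(n,p,np.array(e[1])/8,onz(n,*p,75))
    # lid back edges etc: dark slot weight inside ellipse
    v,u=np.indices(c.shape[:2]); g=c.max(2).astype(float); wt=np.clip(110-g,0,None)*(np.hypot(u-e[0][0],v-e[0][1])<33)
    q=np.array([(wt*u).sum(),(wt*v).sum()])/wt.sum(); p=(q+.5)/8-.5+[x0,y0]; print("  slot",p,onz(n,*p,75))
    for nm,lo,hi in(("box dots",(0,0,0),(1,1,1)),):pass
print(tri(E["top"],E["side"]))
E
```

```text
t 14.85 pinch [200.1 149.8 241.2] jaw -8.8 xdir [ 0.001  0.    -1.   ] q6 2.37 F [ 0.4 -0.3  0.3] w 85.1
turn 0.23589567694688185 shift now [  91.4  234.5 -126.2] after turn [  91.4  234.  -127.1]
top [403.26706123 220.20743561] [10.65701103 11.08302784] [ 582.52802354 -356.00661988   75.        ]
  slot [403.71517986 220.23059421] [ 582.49371133 -357.20653617   75.        ]
side [421.20278931 216.43484688] [10.1535635  12.22650909] [ 583.00261318 -354.58328065   75.        ]
  slot [421.22434936 216.69356295] [ 582.26656569 -354.60613392   75.        ]
(array([ 582.35759283, -355.10484678,   76.09848939]), np.float64(1.4101763699600651))
```

Request:
move_arm --pt "-1 0 33 -18 0" --pt "-1 0 33 -18 0" --pt "-1 0 33 -18 0" --pt "-1 0 33 -18 0" --pt "-1 11 34 -18 0" --pt "-1 30 34 -18 0" --pt "-1 30 34 -18 0" --pt "-1 20 0 0 0" --pt "-1 0 0 0 0" --pt "-1 0 0 0 0"

```text
t: 16.65
ee_pos: [450.7, 236.9, 131.4]
orientation: [1.321, 1.133, -1.323]
force: [-1.1, 0.6, 0.0]
grip_width: 85.4
```

```bash
python3 - <<'E'
from h import *
go(451.2,238.8,66,-9)
E
```

```text
t 16.65 pinch [450.7 236.9 150.1] jaw -8.8 xdir [-0.001 -0.001 -1.   ] q6 2.21 F [-1.1  0.6  0. ] w 85.4
turn 0.17239030627509067 shift now [84.1  0.3 -2. ] after turn [84.1  0.3 -2. ]
```

Request:
move_arm --pt "-1 30 0 -2 0" --pt "-1 30 0 0 0" --pt "-1 24 0 0 0" --pt "-1 0 0 0 0" --pt "0 0 0 0 0" --pt "0.5 0 0 0 0" --pt "1 0 0 0 0" --pt "1 0 0 0 0" --pt "1 0 0 0 0" --pt "1 0 0 0 0" --grip_force 100

```text
t: 17.65
ee_pos: [451.7, 239.3, 48.1]
orientation: [1.322, 1.132, -1.321]
force: [-2.0, -0.3, 5.5]
grip_width: 10.4
```

```bash
python3 - <<'E'
from h import *
go(451.2,238.8,66,-9); print(bot.state()["wrist_torque"])
E
```

```text
t 17.65 pinch [451.7 239.3  66.8] jaw -8.8 xdir [ 0.001  0.001 -1.   ] q6 2.21 F [-2.  -0.3  5.5] w 10.4
turn 0.1773456991443112 shift now [ 0.8 -0.4  0.6] after turn [ 0.8 -0.4  0.6]
[-0.09441065  0.38134337 -0.01230776]
```

Request:
move_arm --pt "1 -20 0 0 0" --pt "1 -40 0 0 0" --pt "1 -50 0 0 0" --pt "1 -50 0 0 0" --pt "1 0 -34 18 0" --pt "1 0 -34 18 0" --pt "1 0 -34 18 0" --pt "1 0 -34 18 0" --pt "1 0 -34 18 0" --pt "1 0 -34 18 0" --pt "1 0 -34 18 0" --pt "1 0 0 0 0"

```text
t: 18.85
ee_pos: [193.8, 149.5, 207.4]
orientation: [1.321, 1.133, -1.32]
force: [0.9, 0.7, -1.1]
grip_width: 10.3
```

```bash
python3 - <<'E'
from h import *
go(240,-250,220,-8)
t=snap("top","t10");s=snap("side","s10")
for n,im in(("top",t),("side",s)):
    h=cv2.cvtColor(im,cv2.COLOR_RGB2HSV); k=cv2.inRange(h,(0,170,60),(7,255,255)); v,u=np.nonzero(k[230:430,150:330]); print(n,len(u),u.mean()+150 if len(u) else 0,v.mean()+230 if len(u) else 0, proj(n,[200,150,225]))
E
```

```text
t 18.85 pinch [193.8 149.5 226.1] jaw -8.7 xdir [ 0.  0. -1.] q6 2.38 F [ 0.9  0.7 -1.1] w 10.3
turn -0.7374656273698861 shift now [  6.  106.4 387.8] after turn [  6.  101.4 389.2]
top 1 197.0 375.0 [192.29896291 371.86754644]
side 0 0 0 [165.91937891 336.28413227]
```

Request:
move_arm --pt "1 0 0 0 -0.7" --pt "1 0 7.2 28 0" --pt "1 0 7.2 28 0" --pt "1 0 7.2 28 0" --pt "1 0 7.2 28 0" --pt "1 0 7.2 28 0" --pt "1 0 7.2 28 0" --pt "1 0 7.2 28 0" --pt "1 0 7.2 28 0" --pt "1 0 7.2 28 0" --pt "1 0 7.2 28 0" --pt "1 0 7.2 28 0"

```text
t: 20.15
ee_pos: [232.2, -167.2, 207.0]
orientation: [1.314, 1.139, -1.314]
force: [0.7, 0.4, -0.0]
grip_width: 10.7
```

Request:
move_arm --pt "1 0 7.2 28 0" --pt "1 0 7.2 28 0" --pt "1 0 7.2 28 0" --pt "1 0 0 0 0"

```text
t: 20.55
ee_pos: [242.1, -254.7, 206.4]
orientation: [1.315, 1.138, -1.316]
force: [0.1, 0.8, 0.3]
grip_width: 10.3
```

```bash
python3 - <<'E'
from h import *
go(582.4,-355.3,160,-7.9)
E
```

```text
t 20.55 pinch [ 242.1 -254.7  225.1] jaw -8.3 xdir [-0.001  0.001 -1.   ] q6 0.91 F [0.1 0.8 0.3] w 10.3
turn -0.41519626717511926 shift now [ 64.6 351.4  50.4] after turn [ 64.6 351.   52.9]
```

Request:
move_arm --pt "1 0 0 0 -0.4" --pt "1 0 39 6 0" --pt "1 0 39 6 0" --pt "1 0 39 6 0" --pt "1 0 39 6 0" --pt "1 0 39 6 0" --pt "1 0 39 6 0" --pt "1 0 39 6 0" --pt "1 15 39 5.5 0" --pt "1 25 39 5.5 0" --pt "1 20 0 0 0" --pt "1 0 0 0 0"

```text
t: 21.75
ee_pos: [581.5, -349.0, 142.3]
orientation: [1.306, 1.152, -1.31]
force: [-0.8, 0.8, -0.3]
grip_width: 10.4
```

```bash
python3 - <<'E'
from h import *
go(582.4,-355.3,132,-7.9); bx()
t=snap("top","t11");s=snap("side","s11")
cc=lambda im,x,y,w:cv2.resize(im[y:y+w*3//4,x:x+w],(400,300),interpolation=cv2.INTER_CUBIC)
cv2.imwrite('pics/m10.png',np.hstack([cc(t,370,190,64),cc(s,385,180,64)])[...,::-1])
E
```

```text
t 21.75 pinch [ 581.6 -349.   161. ] jaw -7.6 xdir [-0.007  0.004 -1.   ] q6 1.16 F [-0.8  0.8 -0.3] w 10.4
turn 0.2972138659010568 shift now [29.   1.8  6.2] after turn [29.   1.8  6.2]
t 21.75 box [  0.3   5.9 161. ] F [-0.8   0.84 -0.33] w 10.385446537602611
```

View pics/m10.png

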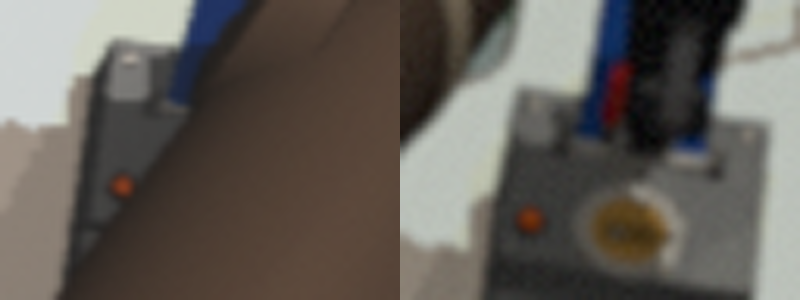

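The key is held upright, with its red head at side crop (620,95). The lock face at (630,225) is clear below it. Aligning over the lock.

Request:
move_arm --pt "1 0 1.8 6.2 0.3" --pt "1 15 0 0 0" --pt "1 12 0 0 0" --pt "1 0 0 0 0" --pt "1 0 0 0 0"

```text
t: 22.35
ee_pos: [582.7, -357.3, 121.0]
orientation: [1.312, 1.139, -1.312]
force: [0.6, 0.2, -0.3]
grip_width: 10.2
```

```bash
python3 - <<'E'
from h import *
go(582.4,-355.3,101.8,-7.9); bx()
E
```

```text
t 22.35 pinch [ 582.7 -357.3  139.7] jaw -8.0 xdir [ 0. -0. -1.] q6 1.16 F [ 0.6  0.2 -0.3] w 10.2
turn -0.1393135456754777 shift now [37.9 -0.6 -2. ] after turn [37.9 -0.6 -2. ]
t 22.35 box [  2.5  -2.2 139.7] F [ 0.64  0.21 -0.33] w 10.233178397241595
```

Request:
move_arm --pt "1 0 -0.3 -2 0" --pt "1 5 0 0 0" --pt "1 5 0 0 0" --pt "1 2 0 0 0" --pt "1 2 0 0 0" --pt "1 0 0 0 0"

```text
t: 22.95
ee_pos: [582.8, -355.1, 105.8]
orientation: [1.312, 1.141, -1.312]
force: [0.2, -0.3, -0.2]
grip_width: 10.6
```

```bash
python3 - <<'E'
from h import *
go(582.4,-355.3,101.8,-7.9); print(bot.state()["wrist_torque"])
E
```

```text
t 22.95 pinch [ 582.8 -355.1  124.5] jaw -8.0 xdir [-0.001  0.    -1.   ] q6 1.16 F [ 0.2 -0.3 -0.2] w 10.6
turn -0.12296292122165653 shift now [22.7 -0.4  0.2] after turn [22.7 -0.4  0.2]
[ 0.00044952 -0.03354149 -0.01924357]
```

The nose should be about 4 mm into the slot with no force on it. Continuing slowly.

Request:
move_arm --pt "1 1 0 0 0" --pt "1 1 0 0 0" --pt "1 1 0 0 0" --pt "1 1 0 0 0" --pt "1 0 0 0 0"

```text
t: 23.45
ee_pos: [582.9, -355.3, 102.1]
orientation: [1.312, 1.14, -1.312]
force: [-1.0, 0.8, -1.1]
grip_width: 10.6
```

Request:
move_arm --pt "1 1 0 0 0" --pt "1 1 0 0 0" --pt "1 1 0 0 0" --pt "1 0 0 0 0"

```text
t: 23.85
ee_pos: [582.5, -355.4, 99.7]
orientation: [1.311, 1.14, -1.312]
force: [-3.7, 0.7, 3.3]
grip_width: 10.7
```

Request:
move_arm --pt "1 1 -0.5 0 0" --pt "1 1 -0.5 0 0" --pt "1 1 0.5 0 0" --pt "1 1 0 0 0" --pt "1 0 0 0 0"

```text
t: 24.35
ee_pos: [581.9, -355.0, 94.4]
orientation: [1.311, 1.141, -1.313]
force: [-5.7, -0.1, -0.4]
grip_width: 10.7
```

Request:
move_arm --pt "1 1 0.8 0 0" --pt "1 1 -0.8 0 0" --pt "1 1 -0.5 0 0" --pt "1 1 0.5 0 0" --pt "1 0 0 0 0"

```text
t: 24.85
ee_pos: [582.2, -355.2, 91.1]
orientation: [1.311, 1.14, -1.312]
force: [-5.0, -1.1, 0.2]
grip_width: 10.8
```

Request:
move_arm --pt "1 1.5 -0.5 0 0" --pt "1 1.5 -0.5 0 0" --pt "1 1.5 0 0 0" --pt "1 1.5 0 0 0" --pt "1 1 0 0 0" --pt "1 0 0 0 0"

```text
t: 25.45
ee_pos: [582.2, -355.1, 84.5]
orientation: [1.312, 1.139, -1.311]
force: [-2.5, 0.1, 3.1]
grip_width: 11.0
```

Request:
move_arm --pt "1 1 0 0 0" --pt "1 0.5 0 0 0" --pt "1 0.5 0 0 0" --pt "1 0 0 0 0"

```text
t: 25.85
ee_pos: [582.1, -355.2, 83.1]
orientation: [1.312, 1.138, -1.311]
force: [-2.9, 0.4, 7.6]
grip_width: 10.7
```

```bash
python3 - <<'E'
from h import *
go(582.4,-355.3,101.8,-7.9); print(bot.state()["wrist_torque"])
E
```

```text
t 25.85 pinch [ 582.  -355.2  101.8] jaw -8.0 xdir [ 0.001 -0.    -1.   ] q6 1.16 F [-2.9  0.4  7.6] w 10.7
turn -0.11819576377713759 shift now [-0.   0.4  0.1] after turn [-0.   0.4  0.1]
[ 0.0875401   0.45698953 -0.00906157]
```

The key is home: pinch z is 101.8 as predicted and the force is rising. I'll press a little more, then turn.

Request:
move_arm --pt "1 0.4 -0.3 0 0" --pt "1 0.3 0 0 0" --pt "1 0 0 0 0" --pt "1 0 0 0 0" --grip_force 120

```text
t: 26.25
ee_pos: [582.0, -355.2, 83.1]
orientation: [1.312, 1.137, -1.31]
force: [-2.0, 1.3, 10.6]
grip_width: 10.9
```

Request:
move_arm --pt "1 0 0 0 6" --pt "1 0 0 0 6" --pt "1 0 0 0 6" --pt "1 0 0 0 6" --pt "1 0 0 0 6" --pt "1 0 0 0 6" --pt "1 0 0 0 6" --pt "1 0 0 0 0"

```text
t: 27.05
ee_pos: [581.3, -354.9, 83.0]
orientation: [1.819, 0.659, -1.817]
force: [-5.2, 2.5, 10.9]
grip_width: 10.5
```

```bash
python3 - <<'E'
from h import *
go(582.4,-355.3,101.8,-7.9); print(bot.state()["wrist_torque"])
E
```

```text
t 27.05 pinch [ 581.3 -354.9  101.7] jaw -50.1 xdir [ 0.001 -0.    -1.   ] q6 1.9 F [-5.2  2.5 10.9] w 10.5
turn -42.24330332615975 shift now [-0.1  1.  -0.6] after turn [-0.1  1.2  0.3]
[0.39070168 1.16722717 0.0644624 ]
```

Request:
move_arm --pt "1 0 -0.5 0.2 6" --pt "1 0 0 0 6" --pt "1 0 0 0 6" --pt "1 0 0 0 6" --pt "1 0 0 0 6" --pt "1 0 0 0 6" --pt "1 0 0 0 6" --pt "1 0 0 0 6" --pt "1 0 0 0 0"

```text
t: 27.95
ee_pos: [580.7, -353.9, 83.0]
orientation: [-2.148, 0.151, 2.147]
force: [-6.5, 3.9, 11.1]
grip_width: 10.1
```

```bash
python3 - <<'E'
from h import *
go(582.4,-355.3,101.8,82.1); print(bot.state()["wrist_torque"])
E
```

```text
t 27.95 pinch [ 580.7 -353.9  101.7] jaw -98.1 xdir [ 0.001  0.001 -1.   ] q6 2.74 F [-6.5  3.9 11.1] w 10.1
turn -0.2133103842413675 shift now [-0.1  1.1 -1.9] after turn [-0.1  1.1 -1.9]
[0.90549479 1.25151746 0.1135738 ]
```

Request:
move_arm --pt "1 0 -0.3 0.8 3" --pt "1 0 0 0 3" --pt "1 0 0 0 2" --pt "1 0 0 0 2" --pt "1 0 0 0 0" --pt "1 0 0 0 0"

```text
t: 28.55
ee_pos: [580.6, -353.8, 83.0]
orientation: [-2.054, 0.324, 2.05]
force: [-3.3, 3.2, 10.2]
grip_width: 10.3
```

```bash
python3 - <<'E'
from h import *
go(582.4,-355.3,101.8,82.1); print(bot.state()["wrist_torque"])
E
```

```text
t 28.55 pinch [ 580.6 -353.8  101.7] jaw -108.0 xdir [ 0.002  0.    -1.   ] q6 2.91 F [-3.3  3.2 10.2] w 10.3
turn -10.076526189445417 shift now [-0.1  0.9 -2.2] after turn [-0.1  1.3 -2. ]
[0.63793793 0.78142707 0.15527506]
```

Request:
move_arm --pt "1 0 0 0.3 2" --pt "1 0 0 0 2" --pt "1 0 0 0 0" --pt "1 0 0 0 0"

```text
t: 28.95
ee_pos: [580.5, -353.7, 83.0]
orientation: [-2.014, 0.389, 2.009]
force: [-2.8, 3.6, 10.5]
grip_width: 10.2
```

```bash
python3 - <<'E'
from h import *
go(582.4,-355.3,101.8,82.1); print(bot.state()["wrist_torque"])
t=snap("top","t12");s=snap("side","s12")
cc=lambda im,x,y,w:cv2.resize(im[y:y+w*3//4,x:x+w],(400,300),interpolation=cv2.INTER_CUBIC)
cv2.imwrite('pics/m11.png',np.vstack([np.hstack([cc(t,370,190,64),cc(s,385,180,64)]),np.hstack([cc(t,342,255,100),cc(s,362,255,100)])])[...,::-1])
E
```

```text
t 28.95 pinch [ 580.5 -353.7  101.7] jaw -111.9 xdir [ 0.002  0.    -1.   ] q6 2.98 F [-2.8  3.6 10.5] w 10.2
turn -14.02198576873161 shift now [-0.1  0.8 -2.4] after turn [-0.1  1.3 -2.1]
[0.59696008 0.6585556  0.57562367]
```

The torque about the lock axis jumped from 0.16 to 0.58 N m over the last 4°, so the core is on its stop. A short idle check, then I hand in.

Request:
move_arm --pt "1 0 0 0 0" --pt "1 0 0 0 0" --pt "1 0 0 0 0" --pt "1 0 0 0 0" --pt "1 0 0 0 0"

```text
t: 29.55
ee_pos: [580.5, -353.7, 83.0]
orientation: [-2.014, 0.389, 2.009]
force: [-1.3, 2.4, 10.6]
grip_width: 10.3
```

```bash
python3 - <<'E'
from h import *
s=bot.state(); print(s["wrist_torque"],s["force"],s["t"])
t=bot.camera("top")
for nm,b in(("cover",(cv2.cvtColor(t,cv2.COLOR_RGB2HSV)[180:215,385:430])),):
    k=cv2.inRange(b,(100,100,60),(125,255,255)); print(nm,k.sum()//255)
if s["wrist_torque"][2]>.3: print(bot.hand_in())
E
```

```text
[0.61484128 0.65806455 0.50479528] [-1.29424287  2.39547491 10.61108555] 29.55
cover 106
the job is handed in; nothing more can be done
None
```

I handed the job in at 29.6 s, with the key held against its stop and pressed home. No verdict is reported.

**What I did:** I pried the cover up with the spatula and pushed it back to about 2.15 rad, judged from the blade position and the pictures. The spatula went back into its rest. I pushed the key past both pins with small wiggles along x, then turned it clockwise.

**Last checks:**
- **Key home:** the grasp height was 101.7 mm against 101.8 mm expected, with about 10.6 N upward on the tool.
- **Core at its stop:** the tool had turned 104°. Torque about the lock axis jumped from 0.16 to 0.58 N m over the last 4° and held at 0.50 N m.
- **Spatula and cover:** a picture taken before I fetched the key showed the spatula in its rest and the cover back.

**Not confirmed or disagreeing:**
- The picture limit stopped a last look. The only late image check was a pixel count that still found blue where the open cover should be (106 px, with the arm partly in the way).
- I did not measure the vials or the pot again, though nothing I moved passed near them.
- The cameras put the lock axis at about (582.4, -355.3). The grasp positions before and after the turn suggest about (582.0, -353.9), with the key about 1.3 mm off-centre in the grip.

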